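# Match the buckets of a swing-out centrifuge rotor

## Robot

A 7-joint arm with a two-finger parallel gripper is mounted at the origin on a cart in front of the work surface, level with it; the furniture and walls round the work are solid. World frame = base frame: x ahead of the robot, y to its left, z up, the work surface at z = 0. Lengths are in m, angles in rad, forces in N, time in s.
With the tool pointing down it reaches from about 0.425 to 0.925 m from the base axis. Payload 6.8 kg.
Tool frame: the origin (TCP) lies at the very end of the fingers, on their centre line; the grasp point (between the pads) lies 19 mm behind it (grip_point_offset is the distance from the TCP to the grasp point, in m); z points along the fingers, y is the line along which they close (so a half turn about z gives the same grasp; the last joint's range is limited). The gripper opens to 85 mm and grips with 20 to 120 N. Pads are 22 mm wide; open, the fingers measure 114 mm over their backs; the gripper's body (76 mm by 85 mm) begins 54 mm behind the grasp point. The pads swing forward as they close: fully open they stand 13 mm farther back than shut.
Start: joints at [-1.439, 0.477, 0.022, 1.555, -0.011, 1.109, -0.083], TCP at [0.16, 0.656, 0.231] pointing down, gripper open.
Joint ranges: [-2.96, 2.96], [-0.34, 2.1], [-1.41, 1.46], [0.24, 2.44], [-1.37, 4.51], [0.17, 1.92], [-2.96, 2.96]. Speed limits (rad/s): [2.39, 2.39, 3.14, 3.14, 3.14, 3.14, 3.14].

## Interface

Orientations are given as a unit quaternion [w, x, y, z].
In Python, from station import * gives the robot as it stands.
- The arm moves only by the tool carry_out, never from a script. Its argument "rows" is text: rows parted by semicolons, each of 4 numbers parted by spaces: the shift along the world's x, y, z in mm, then the turn about the world's z in degrees. In form: dx dy dz yaw; .... A call has 1 to 10 rows; each row shifts and turns the commanded pose from where the row before left it; what a row does not reach is not made up. A row lasts 1/8 s, in which the tool goes at most 62.5 mm and 10.7 degrees, less where a joint would pass 70% of its speed; a pose out of reach is approached as far as the arm can. A call is refused whole if a number of a shift passes 62.5 or a number of a turn 10.7, either way. A call with a gripper value outside its range is refused whole. "claw" is the finger opening in mm, from 0 to 85.4, set as the call begins (left out, the last holds). The fingers move at their own pace and stop on an object; "force" is the grip in N (left out, the last holds). Time passes only in rows, so rows that do not move let the fingers close. It gives the time, the measured TCP pose, the force, the opening and the grip force at its end, in the units of the state.
- get_obs(): the state, without advancing time (a new reading comes with each control period).
- read_camera(name): name is "scene" or "top"; returns a dict with "img" (400x640x3 uint8, blue, green, red), "fov_y" (degrees; the focal length in pixels is half the picture's height over the tangent of half this angle, whatever the lens; pixels are square), "cx", "cy" (the principal point, pixels), "distortion" ([k1, k2, p1, p2, k3] as OpenCV has them; the pictures are not rectified), "world_to_cam" (4x4, takes a point from world to camera coordinates). Camera axes: x right, y up, looking along -z (the intrinsics and any distortion apply to the point x, -y, -z); pixel columns grow to the right and rows downward; lengths in m; the calibration is good to about 2 mm. A picture is of the moment at which its call begins. There is no depth.
- hand_in(): hands the job in; it is judged then, once.
Trained networks look in the newest picture that a camera, given by its name, has taken for a name from the list of things; names that differ only in an ending like _2 or _b are one class to them, and where a whole thing is asked for, a point or a joint stands for the part that bears it (a point fixed in the world has none). Each returns a list of dicts, best first, with "confidence" (0 to 1); they miss things now and then, are a little off and sometimes report something else, mostly with a low value. They report only what shows in the picture. A call takes as long as a camera call. They do not tell look-alikes from the thing itself.
- recognise(camera, thing): "centre" ([column, row] in pixels, amid what is visible of it).
- outline_of(camera, thing): "pixels" (400x640 bool, what is visible of it) and "centre" ([column, row] in pixels, amid what is visible of it).
- place_of(camera, thing): "centre" ([column, row] in pixels: a listed point, or the origin of a listed thing).
The state is a dict: "t": time; "q": joint angles; "joint_vel": joint speeds; "joint_torque": joint torques, N m; "eef_pos": TCP position; "tool_rot": TCP orientation; "contact_force": force on the tool from outside, world axes, zero at the start; "torque": the same for the moment, N m; "gripper_width": opening from 0.0 (shut) to 1.0 (fully open); "grasp_force": force on a finger pad.
Only numpy, scipy, OpenCV 4.12 (cv2) and the standard library are available. Lean on these libraries where they do the work, as an engineer would, in place of code of your own. Each camera call takes 0.05 s, during which the arm holds its last target. There are 200 camera calls.

## Task

The rotor on its stand is loaded wrong: one of its four hanging buckets is a short wide one among long slim ones, so it would run out of balance. Lift the short one up off its pins and hang it in the bucket rack, and take the long spare off the rack and hang it in the rotor's freed place, each bucket home on both its pins and hanging straight. The buckets hold samples, so keep them upright; leave the other buckets on their pins, and do not disturb the beaker on the balance, the jar or the wash bottle between the two.

Things in the scene. Friction and masses are not known exactly. Their poses are not given: they have to be found in the camera images.
- short_in_rotor: The odd one in the rotor: short wide metal can, 60 mm across, cap 66 mm, reaching 55 mm below its origin. Origin: midway on the axis of the pins it hangs on; own z up, own y along the pins (either way round is the same). Side lugs reach out to 40 mm along y; each has a slot 12 mm wide, open and flared below, whose roof rests on the pin. About 0.24 kg.
- long_spare: The spare in the rack: long slim metal can, 47 mm across, cap 53 mm, reaching 85 mm below its origin. Origin: midway on the axis of the pins it hangs on; own z up, own y along the pins (either way round is the same). Side lugs reach out to 40 mm along y; each has a slot 12 mm wide, open and flared below, whose roof rests on the pin. About 0.24 kg.
- long_a: Stays where it is, hangs in the rotor across the hub from the odd one: long slim metal can, 47 mm across, cap 53 mm, reaching 85 mm below its origin. Same origin, axes and grip as long_spare.
- long_b: Stays where it is, hangs in the rotor, place 2: long slim metal can, 47 mm across, cap 53 mm, reaching 85 mm below its origin. Same origin, axes and grip as long_spare.
- long_c: Stays where it is, hangs in the rotor, place 4: long slim metal can, 47 mm across, cap 53 mm, reaching 85 mm below its origin. Same origin, axes and grip as long_spare.
- short_in_rack: Stays in the rack: short wide metal can, 60 mm across, cap 66 mm, reaching 55 mm below its origin. Same origin, axes and grip as short_in_rotor.
- rotor: Bare-metal four-place centrifuge rotor on its loading stand (does not move or turn): a cross of four arms, 256 mm across, 138 mm high at the hub's nut; round foot 120 mm across. Origin: centre of the foot's underside on the worktop. Its four hanging places lie at 90 degrees, 100 mm out from the hub axis.
- rotor_place1 (a point): Rotor place 1: point midway between its two pins, at pin height (112 mm above the worktop), in the direction of the rotor's own +x. The pins (8 mm thick, 66 mm between their tips) stand along the rotor's own y, on cheek plates 90 mm apart with tops 124 mm above the worktop. A bucket's origin lies here when it hangs home.
- rotor_place2 (a point): Rotor place 2: point midway between its two pins, at pin height (112 mm above the worktop), in the direction of the rotor's own +y. The pins (8 mm thick, 66 mm between their tips) stand along the rotor's own x, on cheek plates 90 mm apart with tops 124 mm above the worktop. A bucket's origin lies here when it hangs home.
- rotor_place3 (a point): Rotor place 3: point midway between its two pins, at pin height (112 mm above the worktop), in the direction of the rotor's own -x. The pins (8 mm thick, 66 mm between their tips) stand along the rotor's own y, on cheek plates 90 mm apart with tops 124 mm above the worktop. A bucket's origin lies here when it hangs home.
- rotor_place4 (a point): Rotor place 4: point midway between its two pins, at pin height (112 mm above the worktop), in the direction of the rotor's own -y. The pins (8 mm thick, 66 mm between their tips) stand along the rotor's own x, on cheek plates 90 mm apart with tops 124 mm above the worktop. A bucket's origin lies here when it hangs home.
- rack: Steel bucket rack (fixed): base plate 90 by 310 mm with four upright plates 128 mm high, making three hanging places in a row, 98 mm apart. Origin: centre of its underside; own y along the row.
- rack_place1 (a point): Rack place 1: point midway between its two pins, at pin height (112 mm above the worktop). Pins as in the rotor, along the rack's own y. A bucket's origin lies here when it hangs home. One of the two end places; the long spare hangs in one of them, a short bucket in the other.
- rack_place2 (a point): Rack place 2: point midway between its two pins, at pin height (112 mm above the worktop). Pins as in the rotor, along the rack's own y. A bucket's origin lies here when it hangs home. Free at the start.
- rack_place3 (a point): Rack place 3: point midway between its two pins, at pin height (112 mm above the worktop). Pins as in the rotor, along the rack's own y. A bucket's origin lies here when it hangs home. One of the two end places; the long spare hangs in one of them, a short bucket in the other.
- beaker_c: Glass beaker, 67 mm across, 78 mm high, standing on the pan of the balance in the middle (pan about 80 mm above the worktop). Origin: centre of its underside. Bystander.
- jar_hdpe_2: White square plastic jar with a green scoop in it, 69 x 69 x 146 mm. Origin: centre of its underside. Bystander.
- wash_bottle: White wash bottle with a bent spout, 68 x 111 x 212 mm. Origin: centre of its underside. Bystander.
- short_in_rotor_grip (a point): Middle of the finger grip on the cap of short_in_rotor, 48 mm above the bucket's origin: an upright flat tab 12 mm thick (bucket's x), 42 mm long (bucket's y), from the cap's top (28 mm above the origin) to 58 mm above it.
- long_spare_grip (a point): Middle of the finger grip on the cap of long_spare, 48 mm above the bucket's origin: an upright flat tab 12 mm thick (bucket's x), 42 mm long (bucket's y), from the cap's top (28 mm above the origin) to 58 mm above it.
Mind the look-alikes: they are no part of the job. What is shaped like the long_spare but orange or turquoise is not meant.

How it is judged:
By the outcome, as a careful person would: the job done as asked, in the order asked, and still so for the second after the job is handed in, with the robot touching nothing.
It also fails if it takes over 72 s, if anything falls off the work surface, if the arm or the gripper's body presses on something with over 40 N, if the wrist force passes 120 N, or if a joint passes its speed limit or range.

## Working session

There is one attempt and no reset: what is moved stays moved. The work goes in short steps, Python scripts to look and compute and a tool call to move; the robot and the scene stay as the last step left them, time stands still between calls to the robot, and variables do not carry over. Pictures are saved under pics/ and viewed, at most 10 in all, crops included, and the job is handed in when it is done.

Besides the shell and the picture viewer there is one more tool, called after "Request:" by a JSON object that holds its "api" and its "payload", one argument or row to a line. carry_out: Moves the arm, as the interface text tells. Its arguments: {"type":"object","properties":{"rows":{"type":"string"},"claw":{"type":"number"},"force":{"type":"number"}},"required":["rows"]}

```bash
mkdir -p pics; ls; python3 - <<'E'
from station import *
import cv2
o=get_obs();print({k:o[k] for k in('t','q','eef_pos','tool_rot','gripper_width','contact_force')})
for c in('scene','top'):
    r=read_camera(c);cv2.imwrite(f'pics/{c}0.png',r['img']);print(c,r['fov_y'],r['cx'],r['cy'],r['distortion'],r['world_to_cam'])
    for n in('short_in_rotor','long_spare','rotor','rack','short_in_rotor_grip','long_spare_grip','rotor_place1','rotor_place2','rotor_place3','rotor_place4','rack_place1','rack_place2','rack_place3','beaker_c','jar_hdpe_2','wash_bottle'):
        print(n,[(tuple(int(x) for x in d['centre']),round(d['confidence'],2)) for d in place_of(c,n)][:8])
E
```

```text
pics
{'t': 0.0, 'q': array([-1.43908449,  0.47778653,  0.02232489,  1.55645882, -0.01147809,
        1.10930485, -0.08308462]), 'eef_pos': array([0.1601962 , 0.65509981, 0.23033143]), 'tool_rot': array([-3.52981825e-05,  1.19589028e-01,  9.92823060e-01, -9.14049648e-04]), 'gripper_width': 1.00069186497766, 'contact_force': array([-0.19393283,  0.55929148,  0.36156037])}
scene 44.4166124409177 317.5228259304236 200.9218032025837 [-0.14415264  0.          0.          0.          0.        ] [[ 0.8871311  -0.46147821  0.00602276 -0.43672264]
 [ 0.23878879  0.4701292   0.84968138 -0.18615125]
 [-0.39494092 -0.75234061  0.52726206 -1.53656373]
 [ 0.          0.          0.          1.        ]]
short_in_rotor [((395, 235), 0.86)]
long_spare [((276, 164), 0.72), ((251, 192), 0.71), ((260, 156), 0.53)]
rotor [((370, 273), 0.94), ((398, 262), 0.2)]
rack [((303, 191), 0.95), ((397, 263), 0.6)]
short_in_rotor_grip [((326, 157), 0.64), ((399, 222), 0.61)]
long_spare_grip [((280, 159), 0.96), ((256, 147), 0.77), ((249, 178), 0.68)]
rotor_place1 [((400, 234), 0.96), ((395, 263), 0.85), ((355, 231
[... 1152 characters left out ...]
4, 270), 0.61), ((199, 210), 0.59), ((293, 194), 0.32)]
rotor_place1 [((390, 200), 0.96), ((223, 139), 0.4), ((200, 210), 0.33)]
rotor_place2 [((390, 200), 0.96), ((223, 139), 0.4), ((200, 210), 0.33)]
rotor_place3 [((390, 200), 0.96), ((223, 139), 0.4), ((200, 210), 0.33)]
rotor_place4 [((390, 200), 0.96), ((223, 139), 0.4), ((200, 210), 0.33)]
rack_place1 [((208, 214), 0.74), ((218, 178), 0.73), ((223, 144), 0.72)]
rack_place2 [((208, 214), 0.74), ((218, 178), 0.73), ((223, 144), 0.72)]
rack_place3 [((208, 214), 0.74), ((218, 178), 0.73), ((223, 144), 0.72)]
beaker_c [((347, 207), 0.8)]
jar_hdpe_2 [((291, 194), 0.59), ((222, 138), 0.58)]
wash_bottle [((296, 143), 0.89), ((210, 208), 0.56)]
```

```bash
python3 - <<'E'
import cv2
a=cv2.imread('pics/top0.png')[80:330,120:520];cv2.imwrite('pics/top1.png',cv2.resize(a,(800,500),interpolation=2))
a=cv2.imread('pics/scene0.png')[110:310,220:460];cv2.imwrite('pics/scene1.png',cv2.resize(a,(720,600),interpolation=2))
E
```

```text
(no output)
```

View pics/top1.png

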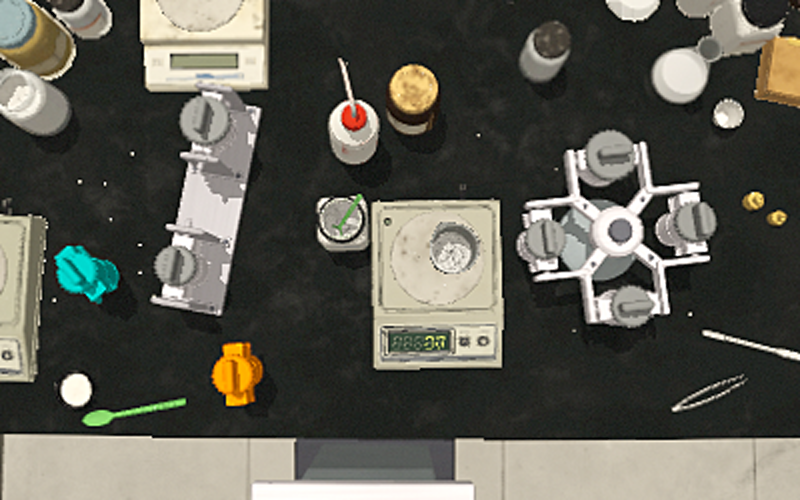

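View pics/scene1.png

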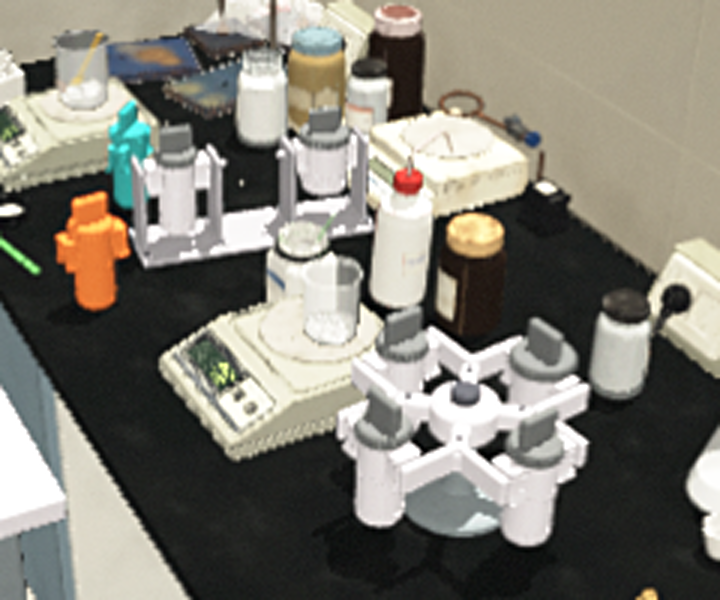

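Candidates for the long spare in the top view are the near-end rack bucket at (208,212), the orange look-alike at (238,266), the turquoise look-alike at (160,214), and long_a/b/c in the rotor. I choose (208,212), the plain metal one on the rack. The odd wide cap in the rotor is at top (426,157), scene (401,227). The other rack bucket, at (222,139), is short and stays. Next I fit the poses.

```bash
cat > h.py <<'E'
import numpy as np, cv2
from station import *
from scipy.optimize import least_squares, minimize
def K(r):
    f=200/np.tan(np.radians(r['fov_y']/2)); return np.array([[f,0,r['cx']],[0,f,r['cy']],[0,0,1.]])
def proj(r,P):
    P=np.atleast_2d(P); c=P@r['world_to_cam'][:3,:3].T+r['world_to_cam'][:3,3]; c=c*[1,-1,-1]
    return cv2.projectPoints(c.reshape(-1,1,3),np.zeros(3),np.zeros(3),K(r),np.array(r['distortion']))[0].reshape(-1,2)
def back(r,px,z):
    u=cv2.undistortPoints(np.array(px,float).reshape(-1,1,2),K(r),np.array(r['distortion'])).reshape(-1,2)
    R,t=r['world_to_cam'][:3,:3],r['world_to_cam'][:3,3]; C=-R.T@t
    d=np.c_[u*[1,-1],-np.ones(len(u))]@R
    return C+d*((z-C[2])/d[:,2])[:,None]
def rot(a): return np.array([[np.cos(a),-np.sin(a)],[np.sin(a),np.cos(a)]])
def seg(a,b,n=12): return np.linspace(a,b,n)
def box(hx,hy,z):
    c=[(hx,hy),(hx,-hy),(-hx,-hy),(-hx,hy)]
    return np.vstack([np.c_[seg(c[i],c[(i+1)%4]),np.full(12,z)] for i in range(4)])
def bucket(x,y,yaw,R,z0=.112):
    t=np.linspace(0,2*np.pi,48)
    P=np.vstack([box(.006,.021,.058),np.c_[R*np.cos(t),R*np.sin(t),0*t+.028]])
    P[:,:2]=P[:,:2]@rot(yaw).T+[x,y]; P[:,2]+=z0; return P
E
python3 - <<'E'
from h import *
rs={c:read_camera(c) for c in('scene','top')}
T=rs['top']
g=np.array([(612,155),(690,222),(545,243),(630,306)])/2+[120,80]
p=back(T,g,.165)[:,:2]; print(p.round(4)); c=p.mean(0); d=p[0]-p[3];e=p[2]-p[1]
th=np.arctan2(*d[::-1]);print('rotor',c,np.degrees(th),np.degrees(np.arctan2(*e[::-1])),np.linalg.norm(d),np.linalg.norm(e))
q=back(T,np.array([(176,265),(205,118)])/2+[120,80],.165)[:,:2];print('rack',q,np.linalg.norm(q[1]-q[0]),np.degrees(np.arctan2(*(q[1]-q[0])[::-1])))
# distance-transform edge fit
D={}
for n,r in rs.items():
    G=cv2.Canny(cv2.GaussianBlur(cv2.resize(r['img'],None,fx=4,fy=4,interpolation=cv2.INTER_CUBIC),(0,0),3),25,60)
    D[n]=cv2.distanceTransform(255-G,cv2.DIST_L2,5)/4
def edge(P):
    out=[]
    for n,r in rs.items():
        u=(proj(r,P)*4+1.5).astype(np.float32)
        out.append(np.minimum(cv2.remap(D[n],u[:,:1],u[:,1:],1)[:,0],3))
    return out
def rotor(v):
    return np.vstack([bucket(*(v[:2]+.1*np.array([np.cos(v[2]+k*np.pi/2),np.sin(v[2]+k*np.pi/2)])),v[2]+k*np.pi/2,.033 if k==0 else .0265) for k in range(4)])
def rack(v):
    u=np.array([-np.sin(v[2]),np.cos(v[2])])*.098
    return np.vstack([bucket(*(v[:2]-u),v[2],.033),bucket(*(v[:2]+u),v[2],.0265)])  # yaw: +y toward long spare
res={}
for n,f,v0 in(('rotor',rotor,[*c,th]),('rack',rack,[*q.mean(0),np.arctan2(*(q[0]-q[1])[::-1])-np.pi/2])):
    v0=np.array(v0)
    for cams in([0,1],[0],[1]):
        best=None
        for s in np.random.default_rng(0).normal(size=(25,3))*[.004,.004,.03]:
            m=minimize(lambda w:sum(edge(f(v0+w*[.005,.005,.03]))[k].mean() for k in cams),s/[.005,.005,.03],method='Nelder-Mead')
            if best is None or m.fun<best.fun:best=m
        v=v0+best.x*[.005,.005,.03];print(n,cams,v[:2].round(4),np.degrees(v[2]).round(2),best.fun)
        if len(cams)==2:res[n]=v
np.save('fit.npy',np.array([res['rotor'],res['rack']]))
V=[]
for n,r in rs.items():
    for m,f in(('rotor',rotor),('rack',rack)):
        u=proj(r,f(res[m]));c=u.mean(0).round().astype(int);x0,y0=c-[66,50]
        im=cv2.resize(r['img'][y0:y0+100,x0:x0+132],None,fx=3,fy=3,interpolation=2)
        for a in u:cv2.circle(im,tuple(((a-[x0,y0])*3+1).astype(int)),0,(0,0,255),-1)
        V.append(im)
cv2.imwrite('pics/fit.png',np.vstack([np.hstack(V[:2]),np.hstack(V[2:])]))
E
```

```text
[[ 0.5945 -0.3238]
 [ 0.5086 -0.4228]
 [ 0.4804 -0.2361]
 [ 0.4013 -0.3432]]
rotor [ 0.49621235 -0.33146206] 5.722738768599163 98.5899937438776 0.1941653839866637 0.18884482291313107
rack [[0.44925532 0.23088216]
 [0.63905575 0.19968588]] 0.19234711212095673 -9.333883141244948
rotor [0, 1] [ 0.5014 -0.3407] 6.97 1.198451042175293
rotor [0] [ 0.5004 -0.3411] 6.86 0.5297443866729736
rotor [1] [ 0.5029 -0.3408] 6.93 0.59754878282547
rack [0, 1] [0.5499 0.224 ] 80.32 1.4395023584365845
rack [0] [0.5439 0.2324] 75.6 0.5658694505691528
rack [1] [0.5499 0.2243] 80.47 0.7057536244392395
```

View pics/fit.png

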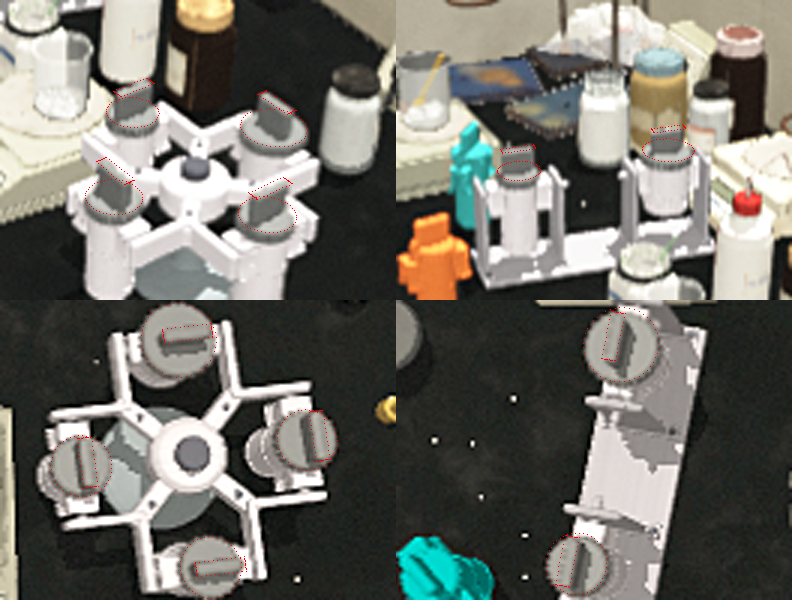

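Request:
{"api": "carry_out", "payload": {
  "rows": "0 0 55 0;0 0 55 0;34 -45 0 -5;34 -45 0 -5;34 -45 0 -5;34 -45 0 -5;34 -45 0 -5;34 -45 0 -5;34 -45 0 -5;34 -45 0 -5",
  "claw": 60,
  "force": 50
}}

```text
t: 3.05
eef_pos: [0.4332, 0.2941, 0.3416]
tool_rot: [0.0, 0.453, 0.891, 0.0]
contact_force: [0.1, 2.0, 0.2]
gripper_width: 0.702
grasp_force: 0.0
```

Request:
{"api": "carry_out", "payload": {
  "rows": "34 -45 0 -3;34 -50 0 -3;15 -55 0 -3;15 -55 0 -3;15 -55 0 -3;15 -55 0 -3;15 -55 0 -3;15 -55 0 -3;10 -50 0 -3;0 0 0 -2.3"
}}

```text
t: 4.3
eef_pos: [0.5994, -0.1848, 0.3415]
tool_rot: [0.001, 0.666, 0.746, -0.001]
contact_force: [-0.2, 0.6, -0.6]
gripper_width: 0.699
grasp_force: 0.0
```

Request:
{"api": "carry_out", "payload": {
  "rows": "0 -48 0 0.4;1 -48 0 0;0 -47.8 -20 0;0 0 -40 0;0 0 -40 0;0 0 -20 0;0 0 0 0;0 0 0 0"
}}

```text
t: 5.3
eef_pos: [0.6023, -0.3233, 0.2231]
tool_rot: [0.001, 0.66, 0.751, 0.0]
contact_force: [0.4, -0.6, 0.0]
gripper_width: 0.698
grasp_force: 0.0
```

```bash
python3 - <<'E'
from h import *
o=get_obs();print(o['t'],o['eef_pos'],o['tool_rot'])
V=[]
for n in('scene','top'):
    r=read_camera(n);c=proj(r,o['eef_pos'])[0].astype(int);x0,y0=c-[50,50]
    V.append(cv2.resize(r['img'][y0:y0+100,x0:x0+100],None,fx=4,fy=4,interpolation=2))
cv2.imwrite('pics/pre.png',np.hstack(V))
E
```

```text
5.3 [ 0.60229493 -0.32334851  0.22312076] [1.26140122e-03 6.60086330e-01 7.51188587e-01 3.89917526e-04]
```

View pics/pre.png

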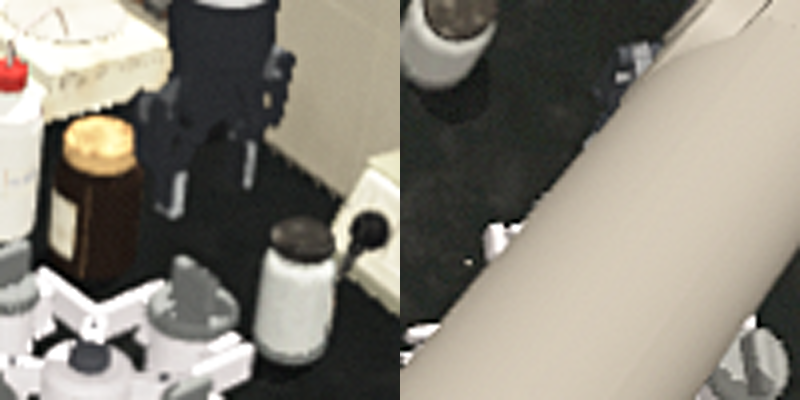

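Request:
{"api": "carry_out", "payload": {
  "rows": "-1.6 -5.3 -25 -0.4;0 0 -25 0;0 0 -18 0;0 0 -9 0;0 0 0 0;0 0 0 0"
}}

```text
t: 6.15
eef_pos: [0.6002, -0.3288, 0.1453]
tool_rot: [0.001, 0.663, 0.749, 0.0]
contact_force: [0.1, -0.1, -0.7]
gripper_width: 0.706
grasp_force: 0.0
```

Request:
{"api": "carry_out", "payload": {
  "rows": "0 0 0 0;0 0 0 0;0 0 0 0;0 0 0 0;0 0 0 0;0 0 0 0",
  "claw": 0,
  "force": 70
}}

```text
t: 6.9
eef_pos: [0.6002, -0.3285, 0.1447]
tool_rot: [0.0, 0.663, 0.749, 0.0]
contact_force: [1.2, 0.2, 4.6]
gripper_width: 0.128
grasp_force: 70.8
```

Request:
{"api": "carry_out", "payload": {
  "rows": "0 0 10 0;0 0 20 0;0 0 30 0;0 0 40 0;0 0 40 0;0 0 40 0;0 0 0 0"
}}

```text
t: 7.78
eef_pos: [0.6003, -0.3302, 0.3293]
tool_rot: [0.003, 0.663, 0.748, 0.001]
contact_force: [0.7, -0.6, -2.5]
gripper_width: 0.126
grasp_force: 70.1
```

```bash
python3 - <<'E'
from h import *
o=get_obs();print(o['t'],o['eef_pos'],o['tool_rot'],o['contact_force'],o['torque'])
V=[]
r=read_camera('scene');c=proj(r,o['eef_pos'])[0].astype(int);x0,y0=c-[60,50]
cv2.imwrite('pics/lift.png',cv2.resize(r['img'][y0:y0+130,x0:x0+130],None,fx=4,fy=4,interpolation=2))
E
```

```text
7.775 [ 0.60026001 -0.33020204  0.32931269] [0.00335557 0.66323914 0.74839962 0.00077391] [ 0.74908385 -0.62478533 -2.45359269] [-0.01773174  0.01099118  0.03452177]
```

View pics/lift.png

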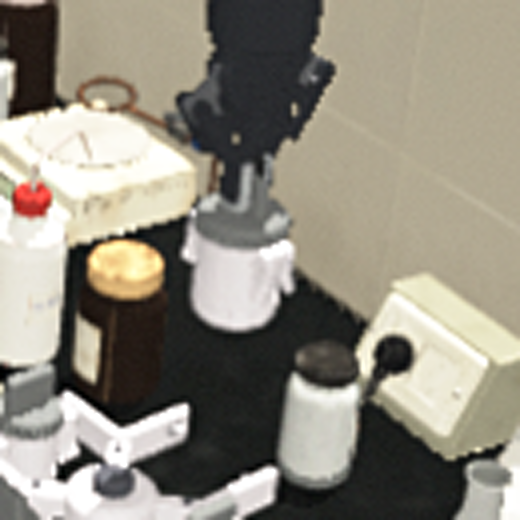

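Request:
{"api": "carry_out", "payload": {
  "rows": "-10 20 0 3;-10 35 0 6;-10 45 0 6;-10 45 0 6;-10 45 0 7;-10 45 0 7;-10 45 0 7;-10 45 0 7;-10 45 0 6;-10 45 0 6"
}}

```text
t: 9.07
eef_pos: [0.4981, 0.0876, 0.3233]
tool_rot: [-0.001, 0.19, 0.982, -0.001]
contact_force: [0.9, -0.5, -2.3]
gripper_width: 0.125
grasp_force: 70.0
```

Request:
{"api": "carry_out", "payload": {
  "rows": "10 45 0 5;10 40 0 4;15 30 0 3.4;10 20 0 0;5 4 0 0;0 0 0 0;0 0 0 0"
}}

```text
t: 9.95
eef_pos: [0.5495, 0.2241, 0.3242]
tool_rot: [-0.0, 0.085, 0.996, -0.0]
contact_force: [0.6, -0.3, -2.8]
gripper_width: 0.126
grasp_force: 70.1
```

```bash
python3 - <<'E'
from h import *
o=get_obs();print(o['t'],o['eef_pos'],o['tool_rot'],np.degrees(2*np.arctan2(o['tool_rot'][2],o['tool_rot'][1]))-90,o['gripper_width'])
V=[]
r=read_camera('scene');T=read_camera('top')
for r,d in((r,(45,40)),(T,(50,40))):
    c=proj(r,[.55,.224,.16])[0].astype(int);x0,y0=c-[50,60]
    V.append(cv2.resize(r['img'][y0:y0+130,x0:x0+100],None,fx=4,fy=4,interpolation=2))
cv2.imwrite('pics/overrack.png',np.hstack(V))
E
```

```text
9.95 [0.54945441 0.22407959 0.32419342] [-2.52141565e-04  8.48890372e-02  9.96390320e-01 -3.44755122e-04] 80.26071089481334 0.12571126576791464
```

View pics/overrack.png

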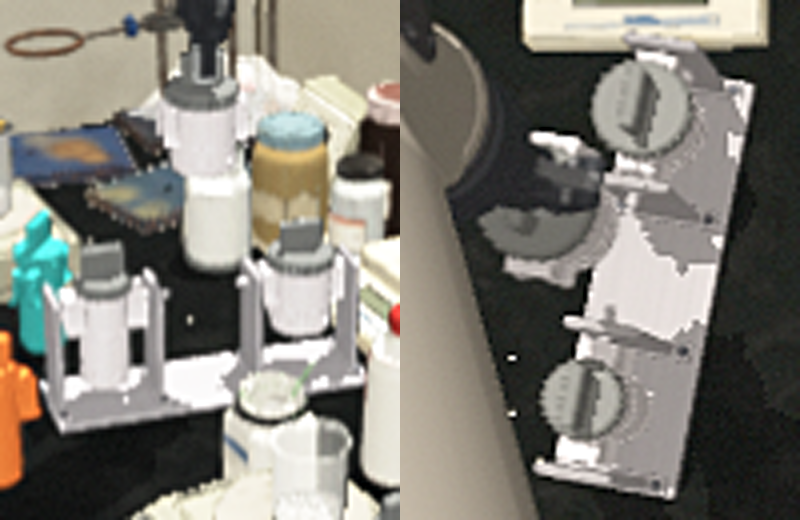

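```bash
python3 - <<'E'
from h import *
R=np.load('fit.npy');v0=R[1]
def rack(v):
    u=np.array([-np.sin(v[2]),np.cos(v[2])])*.098
    return np.vstack([bucket(*(v[:2]-u),v[2],.033),bucket(*(v[:2]+u),v[2],.0265)])
for n in('scene','top'):
    r=read_camera(n)
    im=cv2.resize(r['img'],None,fx=4,fy=4,interpolation=cv2.INTER_CUBIC)
    for lo in(20,40):
        D=cv2.distanceTransform(255-cv2.Canny(cv2.GaussianBlur(im,(0,0),3),lo,2*lo),cv2.DIST_L2,5)/4
        def cost(w):
            u=(proj(r,rack(v0+w*[.003,.003,.02]))*4+1.5).astype(np.float32)
            return np.minimum(cv2.remap(D,u[:,:1],u[:,1:],1)[:,0],3).mean()
        ms=[minimize(cost,s,method='Nelder-Mead') for s in np.random.default_rng(1).normal(size=(30,3))*.7]
        ms=sorted(ms,key=lambda m:m.fun)
        print(n,lo,round(cost(np.zeros(3)),3));[print('  ',((v0+m.x*[.003,.003,.02])*[1,1,57.296]).round(4),round(m.fun,3)) for m in ms[:4]]
    # row ends from network
    print([(d['centre'],round(d['confidence'],2)) for d in place_of(n,'long_spare_grip')], proj(r,[[*(v0[:2]+np.array([-np.sin(v0[2]),np.cos(v0[2])])*.098),.16]]))
    print([(d['centre'],round(d['confidence'],2)) for d in place_of(n,'rack')], proj(r,[[*v0[:2],0]]))
    print([(d['centre'],round(d['confidence'],2)) for d in place_of(n,'rack_place2')], proj(r,[[*v0[:2],.112]]))
E
```

```text
scene 20 0.697
   [ 0.5451  0.2247 80.4823] 0.589
   [ 0.5453  0.2249 80.386 ] 0.59
   [ 0.5451  0.2244 80.3193] 0.59
   [ 0.5451  0.2243 80.325 ] 0.591
scene 40 0.783
   [ 0.5459  0.2312 75.7656] 0.616
   [ 0.545   0.2239 80.1684] 0.671
   [ 0.545   0.2239 80.1975] 0.671
   [ 0.545   0.2238 80.1281] 0.672
[([279.2, 157.1], 0.65), ([247.9, 180.4], 0.63), ([259.7, 145.9], 0.53)] [[278.50670056 154.77053131]]
[([301.0, 190.4], 0.62), ([352.2, 230.0], 0.4), ([401.2, 233.0], 0.28)] [[304.19606951 188.06220346]]
[([302.5, 164.1], 0.89), ([276.8, 166.8], 0.88), ([328.4, 156.8], 0.76)] [[303.96166498 162.66899928]]
top 20 0.681
   [ 0.5494  0.2243 80.3038] 0.677
   [ 0.5494  0.2243 80.3153] 0.677
   [ 0.5494  0.2243 80.3182] 0.677
   [ 0.5494  0.2243 80.3203] 0.678
top 40 0.741
   [ 0.547   0.2248 80.2967] 0.717
   [ 0.547   0.2248 80.2967] 0.717
   [ 0.547   0.2248 80.3013] 0.717
   [ 0.547   0.2248 80.3007] 0.717
[([232.5, 267.2], 0.67), ([199.7, 209.9], 0.56)] [[204.79700865 211.03215361]]
[([227.8, 182.7], 0.69)] [[225.69147541 182.10901696]]
[([225.9, 141.6], 0.81), ([211.2, 214.7], 0.72), ([216.2, 180.3], 0.56)] [[216.78120057 176.33345914]]
```

Request:
{"api": "carry_out", "payload": {
  "rows": "-2.4 0.4 0 0;0 0 -40 0;0 0 -40 0;0 0 -35 0;0 0 -14 0;0 0 -6 0;0 0 0 0;0 0 0 0"
}}

```text
t: 11.45
eef_pos: [0.5481, 0.2264, 0.1906]
tool_rot: [0.001, 0.084, 0.996, 0.001]
contact_force: [-0.2, 0.3, -1.6]
gripper_width: 0.124
grasp_force: 69.9
```

Request:
{"api": "carry_out", "payload": {
  "rows": "-1 -1.7 -6 0;0 0 -6 0;0 0 -6 0;0 0 -5 0;0 0 -5 0;0 0 0 0"
}}

```text
t: 12.2
eef_pos: [0.546, 0.2242, 0.1608]
tool_rot: [-0.0, 0.084, 0.996, -0.0]
contact_force: [0.1, -0.3, -1.9]
gripper_width: 0.129
grasp_force: 70.1
```

Request:
{"api": "carry_out", "payload": {
  "rows": "0 0 -4 0;0 0 -4 0;0 0 -4 0;0 0 -3 0;0 0 0 0;0 0 0 0"
}}

```text
t: 12.95
eef_pos: [0.5464, 0.2244, 0.1464]
tool_rot: [0.0, 0.084, 0.996, 0.0]
contact_force: [0.6, 0.1, -1.8]
gripper_width: 0.121
grasp_force: 70.1
```

Request:
{"api": "carry_out", "payload": {
  "rows": "0 0 -1.5 0;0 0 -1 0;0 0 0 0;0 0 0 0"
}}

```text
t: 13.45
eef_pos: [0.5466, 0.2244, 0.1446]
tool_rot: [0.0, 0.084, 0.996, 0.0]
contact_force: [-2.2, -0.9, 5.6]
gripper_width: 0.125
grasp_force: 71.2
```

Request:
{"api": "carry_out", "payload": {
  "rows": "0 0 0 0;0 0 0 0;0 0 0 0;0 0 20 0;0 0 40 0;0 0 40 0;0 0 0 0",
  "claw": 50
}}

```text
t: 14.32
eef_pos: [0.5483, 0.225, 0.2472]
tool_rot: [0.003, 0.084, 0.996, 0.002]
contact_force: [-0.4, -0.3, -0.5]
gripper_width: 0.585
grasp_force: 0.0
```

```bash
python3 - <<'E'
from h import *
o=get_obs();print(o['t'],o['eef_pos'],o['gripper_width'],o['contact_force'])
V=[]
for n in('scene','top'):
    r=read_camera(n);c=proj(r,[.55,.224,.14])[0].astype(int);x0,y0=c-[50,60]
    V.append(cv2.resize(r['img'][y0:y0+120,x0:x0+100],None,fx=4,fy=4,interpolation=2))
cv2.imwrite('pics/hung.png',np.hstack(V))
E
```

```text
14.325 [0.54830337 0.22501533 0.24719029] 0.5850516663205461 [-0.41377756 -0.29702308 -0.48004932]
```

View pics/hung.png

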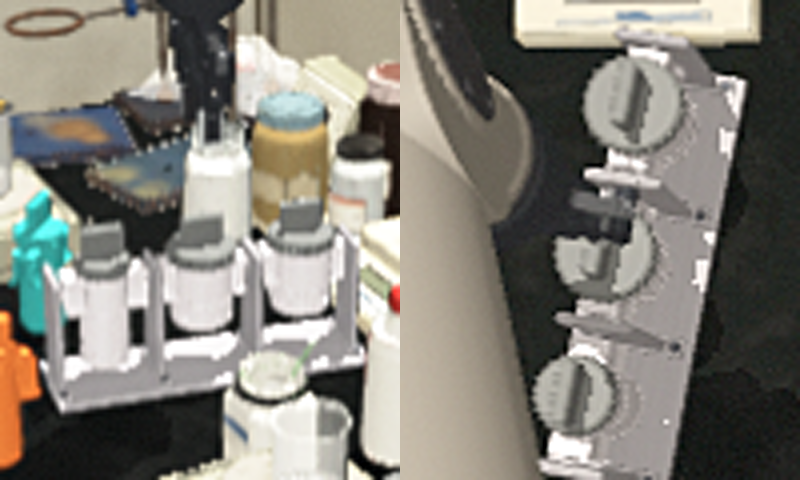

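Request:
{"api": "carry_out", "payload": {
  "rows": "0 0 20 0;0 0 0 0"
}}

```text
t: 14.68
eef_pos: [0.5465, 0.2244, 0.2635]
tool_rot: [0.0, 0.084, 0.996, 0.0]
contact_force: [0.1, -0.8, -0.1]
gripper_width: 0.586
grasp_force: 0.0
```

```bash
python3 - <<'E'
from h import *
r=read_camera('scene');T=read_camera('top');yaw=np.radians(80.32)
V=[]
for r,k in((r,0),(r,1),(T,0),):
    c=proj(r,[.55,.224,.125])[0].astype(int);x0,y0=c-[22,25] if 1 else 0
    im=cv2.resize(r['img'][y0:y0+50,x0:x0+44],None,fx=6,fy=6,interpolation=2)
    if k:
        for cx,cy in((.547,.2245),):
            for a in proj(r,bucket(cx,cy,yaw,.033)):cv2.circle(im,tuple(((a-[x0,y0])*6+2.5).astype(int)),1,(0,0,255),-1)
    V.append(im)
cv2.imwrite('pics/hung2.png',np.hstack(V))
E
```

```text
(no output)
```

View pics/hung2.png

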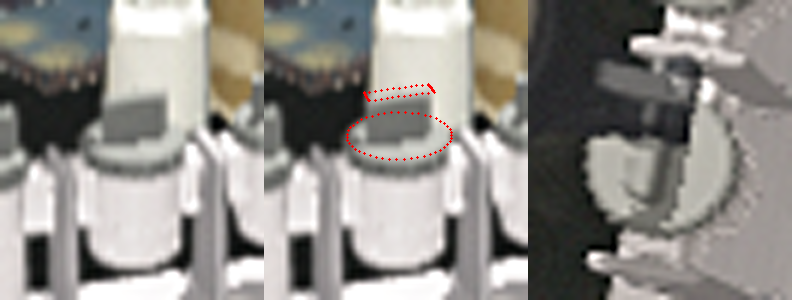

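```bash
cat > fit1.py <<'E'
from h import *
def fit1(v0,R,cams=('scene','top')):
    rs={n:read_camera(n) for n in cams};D={}
    for n,r in rs.items():
        im=cv2.resize(r['img'],None,fx=4,fy=4,interpolation=cv2.INTER_CUBIC)
        D[n]=cv2.distanceTransform(255-cv2.Canny(cv2.GaussianBlur(im,(0,0),3),20,40),cv2.DIST_L2,5)/4
    S=np.array([.003,.003,.03])
    def cost(w,cs):
        o=0
        for n in cs:
            u=(proj(rs[n],bucket(*(np.array(v0)+w*S),R))*4+1.5).astype(np.float32)
            o+=np.minimum(cv2.remap(D[n],u[:,:1],u[:,1:],1)[:,0],3).mean()
        return o
    for cs in [cams]+[(c,) for c in cams]:
        m=min((minimize(cost,s,args=(cs,),method='Nelder-Mead') for s in np.random.default_rng(1).normal(size=(20,3))*.7),key=lambda m:m.fun)
        print(cs,((np.array(v0)+m.x*S)*[1,1,57.296]).round(4),round(m.fun,3))
E
python3 - <<'E'
from fit1 import *
a=np.radians(80.32)
fit1([.451,.241,a],.0265); fit1([.644,.208,a],.033);fit1([.547,.2245,a],.033,('scene',))
E
```

```text
('scene', 'top') [ 0.4495  0.2415 80.8542] 1.329
('scene',) [ 0.4515  0.2555 77.9999] 0.555
('top',) [ 0.4527  0.2407 79.7122] 0.645
('scene', 'top') [ 0.6478  0.2063 79.7461] 1.24
('scene',) [ 0.6406  0.2086 82.9828] 0.467
('top',) [ 0.6468  0.2079 82.737 ] 0.671
('scene',) [ 0.5442  0.2214 71.9302] 0.676
('scene',) [ 0.5442  0.2214 71.9302] 0.676
```

Request:
{"api": "carry_out", "payload": {
  "rows": "-32 5.6 0 0;-32 5.5 0 0;-32 5.5 0 0;0 0 -30 0;0 0 -30 0;0 0 -30 0;0 0 -20 0;0 0 -7.5 0;0 0 0 0;0 0 0 0"
}}

```text
t: 16.27
eef_pos: [0.4509, 0.2412, 0.1472]
tool_rot: [0.001, 0.084, 0.996, 0.001]
contact_force: [0.3, 0.2, 0.8]
gripper_width: 0.587
grasp_force: 0.0
```

Request:
{"api": "carry_out", "payload": {
  "rows": "0 0 -1.5 0;0 0 0 0;0 0 0 0;0 0 0 0;0 0 0 0;0 0 0 0",
  "claw": 0
}}

```text
t: 17.02
eef_pos: [0.4506, 0.2413, 0.1452]
tool_rot: [0.0, 0.084, 0.996, 0.0]
contact_force: [-1.2, 1.5, 5.8]
gripper_width: 0.124
grasp_force: 70.7
```

Request:
{"api": "carry_out", "payload": {
  "rows": "0 0 10 0;0 0 20 0;0 0 30 0;0 0 40 0;0 0 40 0;0 0 40 0;0 0 30 0;0 0 5 0;0 0 0 0"
}}

```text
t: 18.15
eef_pos: [0.4498, 0.2404, 0.3587]
tool_rot: [-0.001, 0.084, 0.996, -0.001]
contact_force: [-0.1, 0.9, -3.0]
gripper_width: 0.119
grasp_force: 69.7
```

Request:
{"api": "carry_out", "payload": {
  "rows": "5 -20 0 -3;5 -35 0 -6;5 -45 0 -6;5 -45 0 -6;5 -45 0 -7;10 -45 0 -7;15 -45 0 -7;20 -45 0 -7;20 -45 0 -6;20 -45 0 -6"
}}

```text
t: 19.4
eef_pos: [0.5595, -0.1768, 0.3586]
tool_rot: [-0.001, 0.581, 0.814, -0.001]
contact_force: [0.5, 1.2, -2.7]
gripper_width: 0.125
grasp_force: 69.6
```

Request:
{"api": "carry_out", "payload": {
  "rows": "15 -45 0 -5;10 -45 0 -4;10 -35 0 -3.4;5 -20 0 0;0 -9 0 0;0 0 0 0;0 0 0 0;0 0 0 0"
}}

```text
t: 20.4
eef_pos: [0.6006, -0.327, 0.3599]
tool_rot: [-0.0, 0.662, 0.749, 0.0]
contact_force: [1.0, 0.6, -2.5]
gripper_width: 0.128
grasp_force: 69.6
```

Request:
{"api": "carry_out", "payload": {
  "rows": "-0.4 -1.5 -30 0;0 0 -40 0;0 0 -40 0;0 0 -35 0;0 0 -18 0;0 0 -7 0;0 0 0 0;0 0 0 0"
}}

```text
t: 21.4
eef_pos: [0.6006, -0.3302, 0.1913]
tool_rot: [0.001, 0.663, 0.749, 0.0]
contact_force: [0.0, -0.2, -2.5]
gripper_width: 0.128
grasp_force: 69.6
```

Request:
{"api": "carry_out", "payload": {
  "rows": "-0.3 1.5 -6 0;0 0 -6 0;0 0 -6 0;0 0 -6 0;0 0 -6 0;0 0 0 0"
}}

```text
t: 22.15
eef_pos: [0.5993, -0.3279, 0.1591]
tool_rot: [-0.001, 0.663, 0.749, -0.0]
contact_force: [-0.3, -0.8, -2.4]
gripper_width: 0.122
grasp_force: 69.6
```

Request:
{"api": "carry_out", "payload": {
  "rows": "0.8 -0.4 -4 0;0 0 -4 0;0 0 -3 0;0 0 -1.5 0;0 0 0 0;0 0 0 0"
}}

```text
t: 22.9
eef_pos: [0.6005, -0.3285, 0.1475]
tool_rot: [0.0, 0.663, 0.749, 0.0]
contact_force: [-0.4, -0.2, -2.3]
gripper_width: 0.126
grasp_force: 69.7
```

Request:
{"api": "carry_out", "payload": {
  "rows": "0 0 -1.5 0;0 0 -1 0;0 0 -0.5 0;0 0 0 0;0 0 0 0"
}}

```text
t: 23.52
eef_pos: [0.6006, -0.3286, 0.1453]
tool_rot: [0.0, 0.663, 0.749, 0.0]
contact_force: [-1.6, 1.2, 5.8]
gripper_width: 0.126
grasp_force: 70.8
```

Seated, with the same height and force as before. I release with a longer wait, then retreat.

Request:
{"api": "carry_out", "payload": {
  "rows": "0 0 0 0;0 0 0 0;0 0 0 0;0 0 0 0;0 0 10 0;0 0 30 0;0 0 40 0;0 0 50 0;0 0 50 0;0 0 20 0",
  "claw": 50
}}

```text
t: 24.78
eef_pos: [0.601, -0.3297, 0.349]
tool_rot: [0.003, 0.663, 0.749, 0.001]
contact_force: [-0.8, -0.0, -1.2]
gripper_width: 0.582
grasp_force: 0.0
```

Request:
{"api": "carry_out", "payload": {
  "rows": "-20 30 0 0;-20 45 0 0;-20 45 0 0;-20 45 0 0;-10 45 0 0;0 45 0 0;0 20 0 0;0 0 0 0;0 0 0 0"
}}

```text
t: 25.9
eef_pos: [0.5104, -0.0551, 0.3447]
tool_rot: [0.0, 0.664, 0.748, 0.0]
contact_force: [-0.4, 0.5, -0.1]
gripper_width: 0.582
grasp_force: 0.0
```

```bash
python3 - <<'E'
from h import *
o=get_obs();print(o['t'],o['eef_pos'],o['contact_force'])
r=read_camera('scene');T=read_camera('top')
V=[]
for r,c0 in((r,(.5,-.34,.1)),(r,(.55,.224,.1)),(T,(.5,-.34,.1)),(T,(.55,.224,.1))):
    c=proj(r,c0)[0].astype(int);x0,y0=c-[50,38]
    im=cv2.resize(r['img'][y0:y0+75,x0:x0+100],None,fx=4,fy=4,interpolation=2)
    V.append(im)
cv2.imwrite('pics/end.png',np.vstack([np.hstack(V[:2]),np.hstack(V[2:])]))
for n in('beaker_c','jar_hdpe_2','wash_bottle'):print(n,[(d['centre'],round(d['confidence'],2)) for d in place_of('scene',n)][:2])
E
```

```text
25.9 [ 0.51035747 -0.05509313  0.34470866] [-0.38730301  0.52538643 -0.13699861]
beaker_c [([329.4, 220.5], 0.74), ([353.4, 229.7], 0.28)]
jar_hdpe_2 [([318.6, 216.3], 0.82), ([349.7, 255.9], 0.21)]
wash_bottle [([359.2, 206.1], 0.64)]
```

View pics/end.png

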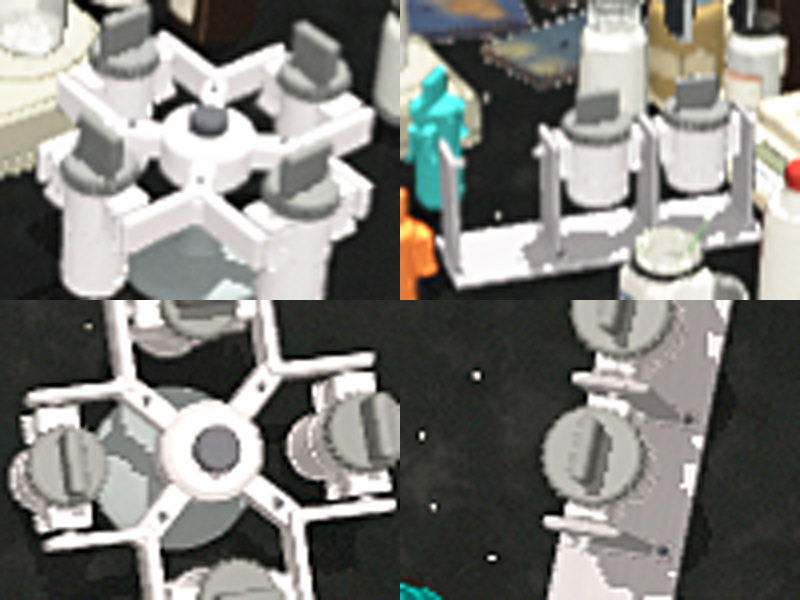

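Request:
{"api": "carry_out", "payload": {
  "rows": "0 0 0 0;0 0 0 0;0 0 0 0;0 0 0 0;0 0 0 0;0 0 0 0;0 0 0 0;0 0 0 0"
}}

```text
t: 27.15
eef_pos: [0.5104, -0.0535, 0.3443]
tool_rot: [-0.0, 0.663, 0.749, 0.0]
contact_force: [0.1, 0.0, 0.1]
gripper_width: 0.586
grasp_force: 0.0
```

```bash
python3 - <<'E'
from h import *
a=cv2.imread('pics/scene0.png').astype(int);b=read_camera('scene')['img'].astype(int)
for n,p in(('beaker',(328,215)),('jar',(318,200)),('wash',(357,190))):
    s=np.s_[p[1]-12:p[1]+12,p[0]-8:p[0]+8];print(n,abs(a[s]-b[s]).mean())
print(hand_in())
E
```

```text
beaker 4.902777777777778
jar 5.171875
wash 7.876736111111111
the job is handed in; nothing more can be done
None
```

The short bucket now hangs in the middle rack place and the long spare in the rotor's freed place; both look straight on their pins in the last pictures, the beaker, jar and wash bottle look undisturbed, and the job was handed in at about 27 s.

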